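# Close up the sprocket dip tank

## Robot

A 6-joint arm with a two-finger parallel gripper is mounted at the origin on the work surface. World frame = base frame: x ahead of the robot, y to its left, z up, the work surface at z = 0. Lengths are in m, angles in rad, forces in N, time in s.
With the tool pointing down it reaches from about 0.375 to 0.9 m from the base axis. Payload 3.1 kg.
Tool frame: the origin (TCP) lies midway between the tips of the shut fingers; the grasp point (between the pads) lies 19 mm behind it; z points along the fingers, y is the line along which they close (so a half turn about z gives the same grasp; the last joint's range is limited). The gripper opens to 87 mm and grips with 3 to 60 N. Pads are 19 mm wide; open, the fingers measure 117 mm over their backs; the gripper's body (75 mm by 190 mm) begins 51 mm behind the grasp point.
Start: joints at [1.071, 0.527, 1.433, -0, 1.181, -0.178], TCP at [0.198, 0.593, 0.223] pointing down, gripper open.
Joint ranges: [-3.08, 3.08], [-0.75, 2.2], [0.22, 2.44], [-1.43, 4.57], [0, 2.65], [-2.85, 2.85]. Speed limits (rad/s): [2.79, 2.79, 3.14, 3.14, 3.14, 3.14].

## Interface

Orientations are given as a unit quaternion [x, y, z, w].
In Python, from rig import status, imaging, order gives the robot as it stands.
- The arm moves only by the tool arm_command, never from a script. Its argument "deltas" is one flat list of numbers, 5 for each row, row after row: the opening, from -1 (shut) to 1 (fully open), so that 0 is half open, then the shift along the tool's x, y, z in m, then the turn about the tool's z in rad. In form: [gripper, tx, ty, tz, roll, gripper, tx, ty, tz, roll, ...]. A call has 1 to 12 rows; each row shifts and turns the commanded pose from where the row before left it, along the tool's axes as they then stand; what a row does not reach is not made up. A row lasts 1/8 s, in which the tool goes at most 62.5 mm and 10.7 degrees, less where a joint would pass 70% of its speed; a pose out of reach is approached as far as the arm can. A call with a gripper value outside its range is refused whole. The fingers move at their own pace and stop on an object; "newtons" is the grip in N (left out, the last holds). Time passes only in rows, so rows that do not move let the fingers close. It gives the time, the measured TCP pose, the force, the opening and the grip force at its end, in the units of the state.
- status.get_obs(): the state, without advancing time (a new reading comes with each control period).
- imaging.camera(name): name is "scene" or "top" or "wrist"; returns (picture, depth): 384x512x3 uint8, red, green, blue; 384x512 float32, m along the optical axis (not along the pixel's ray), 0 where there is no reading.
- imaging.camera_params(name): a dict with "intrinsics" (3x3 intrinsics, pixels), "camera_from_world" (4x4, takes a point from world to camera coordinates). Camera axes: x right, y up, looking along -z (the intrinsics and any distortion apply to the point x, -y, -z); pixel columns grow to the right and rows downward; lengths in m; the calibration is good to about 2 mm. A picture is of the moment at which its call begins: read the wrist's pose just before it. camera_params takes no time and is no camera call; for the wrist camera it gives the pose at the moment of the call.
- order.hand_in(): hands the job in; it is judged then, once.
The state is a dict: "time": time; "q": joint angles; "joint_velocities": joint speeds; "joint_torque": joint torques, N m; "position": TCP position; "tool_rot": TCP orientation; "ft_force": force on the tool from outside, world axes, zero at the start; "moment": the same for the moment, N m; "grip_width": finger opening in m; "grip_force": force on a finger pad.
Only numpy, scipy, OpenCV 4.12 (cv2) and the standard library are available. Lean on these libraries where they do the work, as an engineer would, in place of code of your own. Each camera call takes 0.05 s, during which the arm holds its last target. There are 200 camera calls.

## Task

Close up the red dip tank at the bicycle workshop: first, while the lid is still wide open, push the upright wire handle of the basket inside over to either side until it lies folded down and clear below the tank's rim; then push the open lid over and down until it is fully shut, without letting it slam. Only push: do not lift the basket or the sprockets in it, and leave the tin, the spray can and the pedal beside the tank where they stand.

Things in the scene. Friction and masses are not known exactly. Their poses are not given: they have to be found in the camera images.
- tank: The fixed, open-topped rectangular dip tank of red sheet steel, 300 mm along its x, 220 mm along its y, 120 mm high to the rim, walls and floor 4 mm thick. Origin: centre of its underside on the bench; z up. The lid hinge runs along x on the rim at y = +110 mm. A steel carrying handle sticks out 28 mm from each x end at 85 mm height.
- lid (a joint): Hinge angle of the tank's lid (rad): 0 = shut flat on the rim, about 1.57 = upright, at most 1.95 (leaning back). It starts wide open, at 1.6 to 1.9. Stiff friction hinges hold it at any angle; a push of about 5 to 6 N square to the lid, 170 mm from the hinge, moves it, less as it nears shut.
- lid_hinge (a point): Middle of the lid's hinge line, which runs along the tank's x axis, 120 mm above the bench, 110 mm to the tank's +y side.
- lid_edge (a point): Middle of the lid's free edge on its outer face (the top face when shut), 226 mm from the hinge; a steel lip 90 mm wide projects another 15 mm. The lid is a flat red plate 308 mm along the hinge and 6 mm thick; shut, it reaches from the hinge to the tank's -y rim with its top 126 to 128 mm above the bench. Open, its outer face looks to the tank's +y side.
- basket: Loose steel wire basket standing in the tank, 220 mm along its x, 130 mm along its y, rim 80 mm above its feet, floor top 24 mm above its feet, 0.65 to 0.95 kg with its contents. Origin: centre of its underside at the level of the feet, 4 mm above the bench; x nearly along the tank's x. It fits in the tank with some 30 mm to spare at each side.
- bail (a joint): Angle of the basket's wire carrying handle (rad): 0 = standing straight up, positive = leaning to the basket's -y side (away from the lid hinge), negative = to its +y side; stops at +1.5 and -1.5, where it lies folded down. Starts between -0.3 and 0.3. Friction holds it at any angle; about 1 N at the crossbar moves it.
- bail_bar (a point): Middle of the handle's crossbar, which runs along the basket's x: a black plastic sleeve 100 mm long, 12 mm thick, on a 6 mm wire 232 mm wide overall. It is 80 mm from the pivot axis, so about 156 mm above the bench when upright and 82 mm when folded down.
- bail_pivot (a point): Middle of the handle's pivot axis, along the basket's x, 72 mm above the basket's origin.
- cog_large: Stack of three dark steel sprockets, 80 mm across, 15 mm high, lying in the basket. Origin: centre of its underside.
- cog_small: Smaller stack of sprockets, 64 mm across, 15 mm high, lying in the basket. Origin: centre of its underside.
- tin: Bystander: open steel tin 76 mm across and 110 mm high with two brushes in it (180 mm high over all), standing on the bench on the hinge side of the tank. Origin: centre of its underside.
- can: Bystander: spray can, 56 mm across, 180 mm high, standing on the bench on the -y side of the tank. Origin: centre of its underside.
- pedal: Bystander: aluminium bicycle pedal, 95 by 80 by 28 mm, lying on the bench on the -y side of the tank. Origin: about the centre of its underside.
There are look-alikes about, which are no part of the job. Leave any purple look-alike of the cog_small alone.

How it is judged:
By the outcome, as a careful person would: the job done as asked, in the order asked, and still so for the second after the job is handed in, with the robot touching nothing.
It also fails if it takes over 64 s, if anything falls off the work surface, if the arm or the gripper's body presses on something with over 40 N, if the wrist force passes 120 N, or if a joint passes its speed limit or range.

## Working session

There is one attempt and no reset: what is moved stays moved. The work goes in short steps, Python scripts to look and compute and a tool call to move; the robot and the scene stay as the last step left them, time stands still between calls to the robot, and variables do not carry over. Pictures are saved under pics/ and viewed, at most 10 in all, crops included, and the job is handed in when it is done.

Besides the shell and the picture viewer there is one more tool, called as name(argument=value, ...) on one line, values as JSON. arm_command: Moves the arm, as the interface text tells. Its arguments: {"type":"object","properties":{"deltas":{"type":"array"},"newtons":{"type":"number"}},"required":["deltas"]}

```bash
mkdir -p pics
cat > h.py <<'E'
import numpy as np, cv2
from rig import status, imaging, order
def grab(n,tag):
    p,d=imaging.camera(n); c=imaging.camera_params(n)
    np.savez(f'pics/{tag}.npz',p=p,d=d,K=c['intrinsics'],T=c['camera_from_world'])
    cv2.imwrite(f'pics/{tag}.png',p[:,:,::-1]); return p,d,c
def load(tag):
    z=np.load(f'pics/{tag}.npz'); return z['p'],z['d'],dict(intrinsics=z['K'],camera_from_world=z['T'])
def cloud(d,c):
    K=np.array(c['intrinsics']);T=np.linalg.inv(np.array(c['camera_from_world']))
    v,u=np.mgrid[:d.shape[0],:d.shape[1]]
    P=np.stack([(u-K[0,2])/K[0,0]*d,-(v-K[1,2])/K[1,1]*d,-d,np.ones_like(d)],-1)
    return (P@T.T)[...,:3]
E
python3 - <<'E'
from h import *
for n in('scene','top'):
    p,d,c=grab(n,n+'0'); print(n,np.round(c['camera_from_world'],3).tolist(),np.round(c['intrinsics'],1).tolist(),c.keys())
a=cv2.imread('pics/scene0.png');b=cv2.imread('pics/top0.png')
cv2.imwrite('pics/a0.png',cv2.resize(a,(800,600)));cv2.imwrite('pics/b0.png',cv2.resize(b,(800,600)))
print(status.get_obs())
E
```

```text
scene [[-0.718, 0.696, 0.014, 0.366], [-0.457, -0.487, 0.745, 0.18], [0.525, 0.528, 0.667, -1.325], [0.0, 0.0, 0.0, 1.0]] [[425.5, 0.0, 253.6], [0.0, 425.5, 197.0], [0.0, 0.0, 1.0]] dict_keys(['intrinsics', 'camera_from_world'])
top [[0.005, -1.0, 0.016, 0.034], [0.994, 0.007, 0.113, -0.573], [-0.113, 0.015, 0.994, -1.088], [0.0, 0.0, 0.0, 1.0]] [[395.8, 0.0, 251.6], [0.0, 395.8, 190.3], [0.0, 0.0, 1.0]] dict_keys(['intrinsics', 'camera_from_world'])
{'time': 0.1, 'q': array([ 1.07049995e+00,  5.28368865e-01,  1.43377043e+00, -2.38582259e-05,
        1.18142623e+00, -1.78463157e-01]), 'joint_velocities': array([-7.10405966e-05, -5.85117008e-04, -1.61390612e-03, -8.24549207e-04,
        1.43817039e-03, -1.72579318e-03]), 'joint_torque': array([ 3.48081967e-04, -4.40991747e+01, -1.77151233e+01,  6.34723180e-02,
        5.34394453e-02, -2.92713412e-05]), 'position': array([0.19732331, 0.59233111, 0.22167336]), 'tool_rot': array([ 1.60218485e-01,  9.87081083e-01, -9.33845909e-04, -3.17985180e-04]), 'ft_force': array([-0.28235714,  0.1855439 , -0.05626342]), 'moment': array([-0.00150426,  0.04626622,  0.00259167]), 'grip_force': 0.0, 'grip_width': 0.08689119664654331}
```

View pics/a0.png

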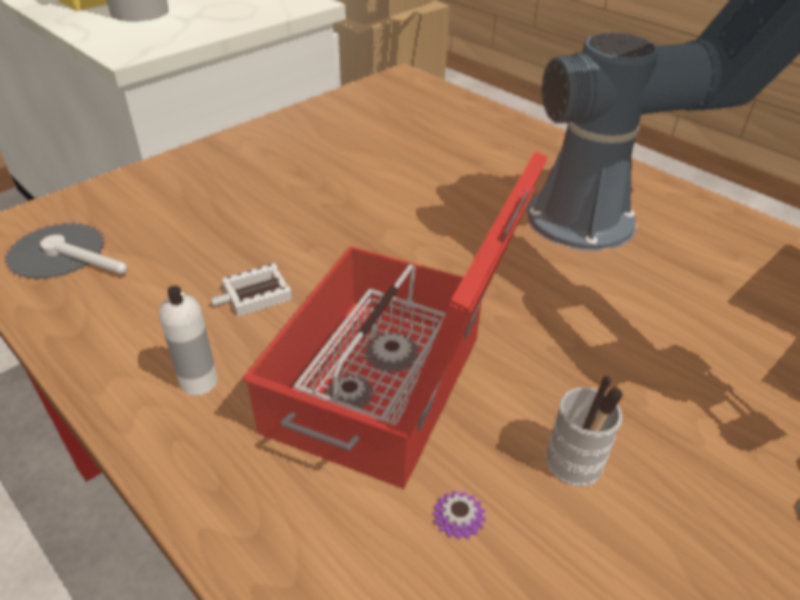

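View pics/b0.png

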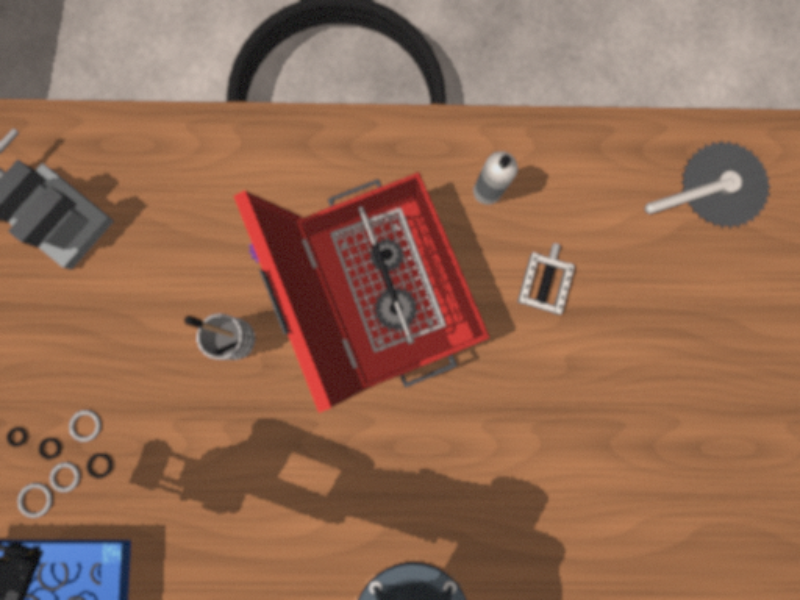

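The top view (800 px scale) shows the tank at about (392,280) and its lid leaning left, free edge from (240,195) to (325,408). The bail's black sleeve is at (385,270) over the sprockets. The tin is at (224,337), the can at (495,177) and the pedal at (548,280).
Possible mix-ups:
- **Bail sleeve:** the black sleeve could be taken for the lid lip (272,300) or the tank's carrying handles (355,190) and (440,370).
- **cog_small:** the purple cog (253,253) is a look-alike and is not touched.

Next I measure with depth.

Run:
```python
from h import *
R={}
for n in('scene0','top0'):
    p,d,c=load(n); X=cloud(d,c); hsv=cv2.cvtColor(p,cv2.COLOR_RGB2HSV)
    red=((hsv[...,0]<8)|(hsv[...,0]>172))&(hsv[...,1]>140)&(d>0)&(X[...,0]>0.2)&(X[...,0]<.9)&(abs(X[...,1])<.4)
    z=X[...,2]
    rim=red&(z>.112)&(z<.124)
    q=X[rim][:,:2].astype(np.float32); r=cv2.minAreaRect(q); print(n,'rim',len(q),r)
    lid=X[red&(z>.15)]; m=lid.mean(0); u,s,vt=np.linalg.svd(lid-m,full_matrices=False); print('lid',len(lid),m,vt[2],s,'max z',np.percentile(lid[:,2],[90,99,100]))
    R[n]=(X,p,d,hsv)
    c0=np.array([np.mean(q,0)])
    # bail: non-red, above .1 inside tank
    a=(~red)&(z>.1)&(z<.2)&(d>0)&(np.hypot(X[...,0]-r[0][0],X[...,1]-r[0][1])<.11)
    b=X[a];
    if len(b):
        m=b.mean(0);u,s,vt=np.linalg.svd(b-m,full_matrices=False);print('bail',len(b),m,vt[0],b.min(0),b.max(0))
        t=a&(p.max(2)<90); print('sleeve',t.sum(),X[t].mean(0), np.argwhere(t).mean(0))
    for nm,uv in dict(tin=(224,337),can=(495,177),pedal=(548,280)).items():
        if n=='top0':
            x,y=int(uv[0]*.64),int(uv[1]*.64); print(nm,X[y,x])
p,d,c=load('top0'); X=cloud(d,c)
# obstacles: heights map points above bench >.1 on hinge side
m=(d>0)&(X[...,2]>.09)&(X[...,1]>.1)&(X[...,0]>.2)&(X[...,0]<.6)&(p[...,0]<200)
print('tin-ish pts', X[m][::40].round(3).tolist()[:30])
cv2.imwrite('pics/c0.png',cv2.resize(p[90:270,140:325,::-1],(740,720)[:2],interpolation=cv2.INTER_CUBIC)[:600])
```

```text
scene0 rim 1206 ((0.5966864824295044, 0.042832762002944946), (0.3075086176395416, 0.22809623181819916), 23.121763229370117)
lid 2457 [0.60548556 0.20830845 0.29563318] [-0.37621666  0.89625891 -0.23490634] [4.71740588 2.55744288 0.48565383] max z [0.34202429 0.34322153 0.3525482 ]
bail 345 [0.59769689 0.05383036 0.15747624] [0.93176765 0.35742311 0.06370067] [0.49158744 0.00785341 0.10131291] [0.69676358 0.09137265 0.16475637]
sleeve 152 [0.59929926 0.05589446 0.16023025] [197.98026316 242.05921053]
top0 rim 1149 ((0.5961019396781921, 0.04182502627372742), (0.30934906005859375, 0.22839371860027313), 22.63521385192871)
lid 3975 [0.54250253 0.17614014 0.26557654] [-0.37461636  0.90632812 -0.19552986] [5.80267783 4.02032097 0.23786966] max z [0.34191228 0.34422254 0.34794469]
bail 299 [0.59308206 0.05145141 0.15933159] [-0.93525234 -0.35385787 -0.00936338] [0.48989939 0.00973188 0.14601227] [0.69511877 0.08972261 0.16480568]
sleeve 184 [0.59870066 0.05361919 0.1602486 ] [174.41847826 245.9076087 ]
tin [0.50277282 0.34795375 0.00327013]
can [ 0.76300538 -0.12729821  0.14898826]
pedal [ 0.60900553 -0.24613701  0.02138971]
tin-ish pts [[0.6, 0.225, 0.339], [0.589, 0.205, 0.295], [0.6, 0.186, 0.202], [0.592, 0.188, 0.22], [0.569, 0.207, 0.34], [0.579, 0.192, 0.256], [0.583, 0.183, 0.216], [0.585, 0.175, 0.186], [0.588, 0.167, 0.149], [0.589, 0.162, 0.124], [0.552, 0.208, 0.355], [0.552, 0.2, 0.341], [0.557, 0.19, 0.288], [0.557, 0.185, 0.268], [0.559, 0.178, 0.237], [0.56, 0.17, 0.206], [0.564, 0.161, 0.159], [0.565, 0.152, 0.122], [0.534, 0.198, 0.353], [0.533, 0.19, 0.342], [0.539, 0.179, 0.274], [0.54, 0.172, 0.245], [0.541, 0.164, 0.211], [0.542, 0.154, 0.17], [0.543, 0.147, 0.141], [0.518, 0.193, 0.352], [0.517, 0.185, 0.34], [0.514, 0.188, 0.349], [0.531, 0.335, 0.11], [0.531, 0.14, 0.131]]
```

View pics/c0.png

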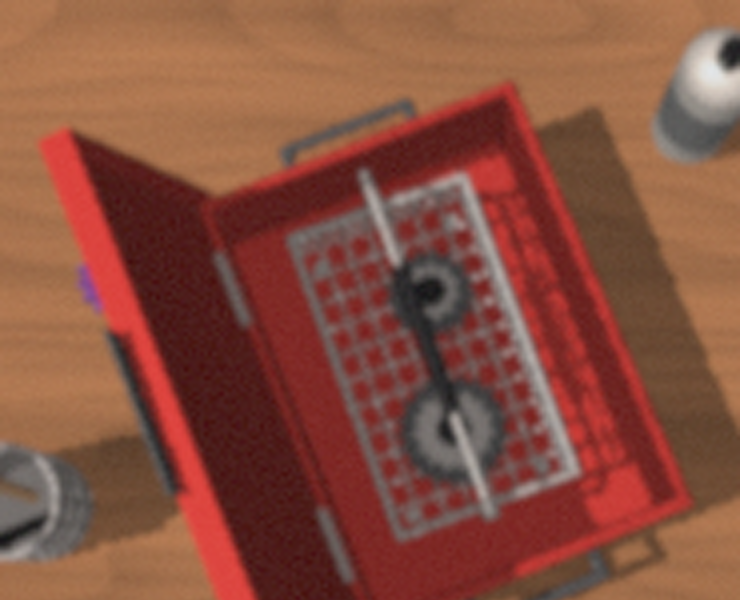

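The crop confirms the black sleeve from (400,275) to (450,405) on the bail's white wire. The lip and cogs are clearly separate things. Tank axes: +y is about (-0.385, 0.923), and the bar is at (0.599, 0.054, 0.157). The lid angle is about 1.78.

First I rise and turn so that tool x lies along tank +y, then cross over.

arm_command(deltas=[-1, 0, 0, -0.045, 0.171, -1, 0, 0, -0.045, 0.171, -1, 0, 0, -0.045, 0.171, -1, 0, 0, -0.045, 0.171, -1, 0, 0, -0.045, 0.171, -1, 0, 0, 0, 0])

```text
time: 0.85
position: [0.1983, 0.5942, 0.452]
tool_rot: [0.555, 0.832, 0.004, -0.0]
ft_force: [-0.1, -1.0, -0.5]
grip_width: 0.0349
grip_force: 0.0
```

arm_command(deltas=[-1, -0.051, 0.0135, 0, 0, -1, -0.051, 0.0135, 0, 0, -1, -0.051, 0.0135, 0, 0, -1, -0.051, 0.0135, 0, 0, -1, -0.051, 0.0135, 0, 0, -1, -0.051, 0.0135, 0, 0, -1, -0.051, 0.0135, 0, 0, -1, -0.051, 0.0135, 0, 0, -1, -0.051, 0.0135, 0, 0, -1, -0.051, 0.0135, 0, 0, -1, -0.051, 0.0135, 0, 0, -1, -0.051, 0.0135, 0, 0])

```text
time: 2.35
position: [0.5824, 0.0885, 0.4456]
tool_rot: [0.555, 0.832, -0.001, -0.001]
ft_force: [0.5, -0.5, -0.5]
grip_width: 0.0003
grip_force: 0.0
```

arm_command(deltas=[-1, 0, 0, 0, 0, -1, 0, 0, 0, 0])

```text
time: 2.6
position: [0.5814, 0.0901, 0.446]
tool_rot: [0.555, 0.832, -0.001, -0.002]
ft_force: [-0.5, 0.4, -0.3]
grip_width: 0.0002
grip_force: 0.0
```

arm_command(deltas=[-1, 0, 0, 0.04, 0, -1, 0, 0, 0.04, 0, -1, 0, 0, 0.04, 0, -1, 0, 0, 0.04, 0, -1, 0, 0, 0.04, 0, -1, 0, 0, 0.04, 0, -1, 0, 0, 0.035, 0, -1, 0, 0, 0.03, 0, -1, 0, 0, 0, 0, -1, 0, 0, 0, 0])

```text
time: 3.85
position: [0.5825, 0.0909, 0.1437]
tool_rot: [0.554, 0.832, 0.0, 0.001]
ft_force: [-0.3, -0.6, -0.4]
grip_width: 0.0004
grip_force: 0.0
```

Run:
```python
from h import *
print(status.get_obs()['position'],status.get_obs()['ft_force'])
grab('scene','s1'); a=cv2.imread('pics/s1.png')[120:330,140:400]
cv2.imwrite('pics/s1c.png',cv2.resize(a,None,fx=2.8,fy=2.8,interpolation=cv2.INTER_CUBIC))
```

```text
[0.5824901  0.09091148 0.1437151 ] [-0.34917056 -0.59716849 -0.3788846 ]
```

View pics/s1c.png

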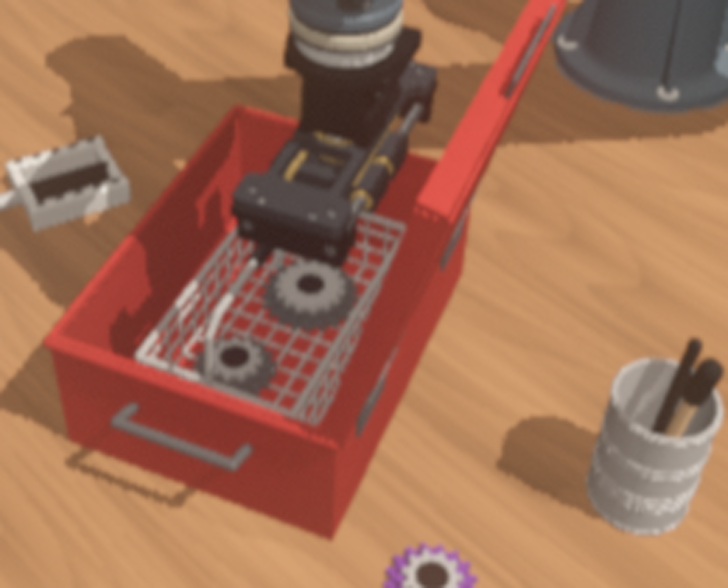

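The gripper is over the basket, on the hinge side of the handle. It is clear of the lid (edge at (440,200)). Pushing the handle to -y, following its arc down.

arm_command(deltas=[-1, -0.012, 0, 0, 0, -1, -0.012, 0, 0, 0, -1, -0.01, 0, 0, 0, -1, -0.01, 0, 0.002, 0, -1, -0.01, 0, 0.004, 0, -1, -0.01, 0, 0.006, 0, -1, -0.01, 0, 0.007, 0, -1, -0.01, 0, 0.008, 0, -1, -0.01, 0, 0.008, 0, -1, -0.007, 0, 0.005, 0, -1, 0, 0, 0, 0])

```text
time: 5.28
position: [0.62, -0.0031, 0.1014]
tool_rot: [0.555, 0.832, -0.0, -0.002]
ft_force: [-0.4, 3.4, -3.6]
grip_width: 0.0003
grip_force: 1.8
```

Run:
```python
from h import *
print(status.get_obs()['position'],status.get_obs()['ft_force'])
p,d,c=grab('top','t1');X=cloud(d,c)
a=cv2.imread('pics/s1.png')
ps,ds,cs=grab('scene','s2')
i=np.hstack([cv2.resize(p[90:270,140:325],(400,400)),cv2.resize(ps[120:330,140:350],(400,400))])
cv2.imwrite('pics/m2.png',i[:,:,::-1])
```

```text
[ 0.61998061 -0.00311605  0.10135936] [-0.4236395   3.38846225 -3.64912432]
```

View pics/m2.png

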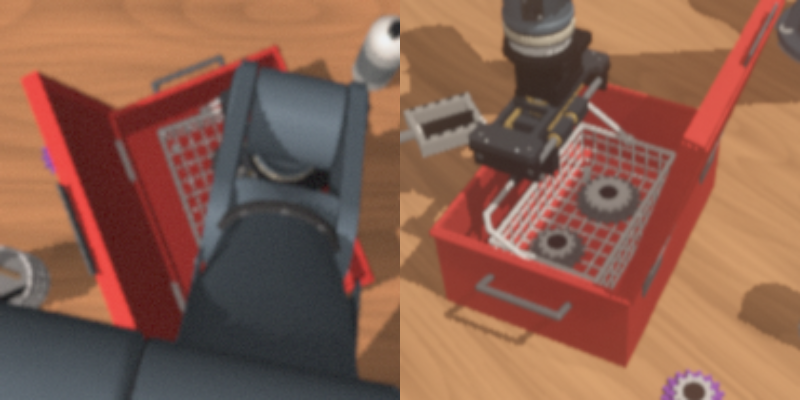

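The handle is leaning far over to -y, at about (490,215) in the right-hand picture, with the bar ahead of the finger. Now I lift, step over the bar and press it down from above.

arm_command(deltas=[-1, 0.006, 0, 0, 0, -1, 0, 0, -0.03, 0, -1, 0, 0, -0.03, 0, -1, -0.024, 0, 0, 0, -1, 0, 0, 0, 0, -1, 0, 0, 0.02, 0, -1, 0, 0, 0.015, 0, -1, 0, 0, 0.01, 0, -1, 0, 0, 0.01, 0, -1, 0, 0, 0.007, 0, -1, 0, 0, 0, 0])

```text
time: 6.75
position: [0.6274, -0.0197, 0.0999]
tool_rot: [0.555, 0.832, -0.0, -0.001]
ft_force: [0.4, -0.2, 0.4]
grip_width: 0.0005
grip_force: 0.0
```

arm_command(deltas=[-1, 0, 0, 0.005, 0, -1, 0, 0, 0.005, 0, -1, 0, 0, 0, 0])

```text
time: 7.12
position: [0.6275, -0.0198, 0.0902]
tool_rot: [0.555, 0.832, -0.0, -0.0]
ft_force: [0.2, 0.3, 0.3]
grip_width: 0.0003
grip_force: 0.0
```

No contact at 90 mm. I'll retract upward and check where the bar is.

arm_command(deltas=[-1, 0.01, 0, -0.03, 0, -1, 0.03, 0, -0.05, 0, -1, 0.04, 0, -0.05, 0, -1, 0.0, 0, -0.06, 0, -1, 0.0, 0, -0.06, 0, -1, 0.0, 0, -0.06, 0, -1, 0, 0, 0, 0, -1, 0, 0, 0, 0])

```text
time: 8.12
position: [0.5969, 0.0532, 0.399]
tool_rot: [0.555, 0.832, -0.0, -0.0]
ft_force: [0.1, -0.3, -0.5]
grip_width: 0.0004
grip_force: 0.0
```

Run:
```python
from h import *
print(status.get_obs()['position'])
ps,ds,cs=grab('scene','s3'); pw,dw,cw=grab('wrist','w3')
i=np.hstack([cv2.resize(pw,(400,300)),cv2.resize(ps[130:310,150:390],(400,300))])
cv2.imwrite('pics/m3.png',i[:,:,::-1])
C=np.array([.596,.0425]); ex=np.array([.923,.385]); ey=np.array([-.385,.923])
for n,p,d,c in(('s',ps,ds,cs),('w',pw,dw,cw)):
    X=cloud(d,c); tx=(X[...,:2]-C)@ex; ty=(X[...,:2]-C)@ey
    hsv=cv2.cvtColor(p,cv2.COLOR_RGB2HSV)
    dark=(d>0)&(p.max(2)<80)&(hsv[...,1]<100)&(abs(tx)<.06)&(ty<-.02)&(ty>-.11)&(X[...,2]>.06)&(X[...,2]<.17)
    print(n,dark.sum(), [np.percentile(a[dark],[5,50,95]).round(3) for a in(tx,ty,X[...,2])] if dark.sum() else '')
    g=(d>0)&(hsv[...,1]<110)&(abs(tx)<.13)&(abs(ty)<.1)&(X[...,2]>.07)&(X[...,2]<.17)
    print(' grey',g.sum(),[np.percentile(a[g],[2,50,90,98,100]).round(3) for a in(tx,ty,X[...,2])])
```

```text
[0.59688062 0.05319398 0.39903377]
s 18 [array([-0.026,  0.016,  0.046]), array([-0.078, -0.076, -0.075]), array([0.086, 0.088, 0.09 ])]
 grey 1071 [array([-0.112,  0.013,  0.113,  0.116,  0.118]), array([-0.082, -0.052,  0.063,  0.066,  0.069]), array([0.072, 0.085, 0.087, 0.09 , 0.092])]
w 148 [array([-0.039,  0.015,  0.047]), array([-0.083, -0.079, -0.076]), array([0.086, 0.089, 0.091])]
 grey 2302 [array([-0.112, -0.   ,  0.115,  0.121,  0.123]), array([-0.082, -0.042,  0.062,  0.066,  0.067]), array([0.079, 0.084, 0.088, 0.09 , 0.091])]
```

View pics/m3.png

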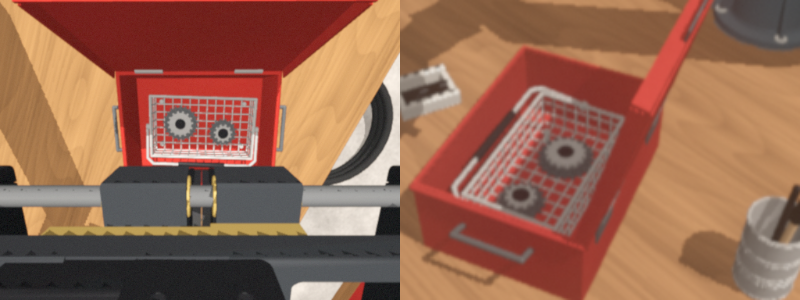

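The bar is folded down: its top is at 89 mm against the 120 mm rim, and the sleeve is at about (495,130) in the right-hand picture. Now I move over and behind the lid.

arm_command(deltas=[-1, 0, 0, -0.025, 0, -1, 0, 0, -0.025, 0, -1, 0.04, 0, 0, 0, -1, 0.04, 0, 0, 0, -1, 0.04, 0, 0, 0, -1, 0.04, 0, 0, 0, -1, 0.04, 0, 0, 0, -1, 0, 0, 0, 0, -1, 0, 0, 0.05, 0, -1, 0, 0, 0.05, 0, -1, 0, 0, 0.04, 0, -1, 0, 0, 0, 0])

```text
time: 9.72
position: [0.5184, 0.2361, 0.3049]
tool_rot: [0.555, 0.832, -0.004, -0.003]
ft_force: [-0.2, -0.1, 0.3]
grip_width: 0.0002
grip_force: 0.0
```

arm_command(deltas=[-1, -0.012, 0, 0, 0, -1, -0.012, 0, 0, 0, -1, -0.008, 0, 0, 0, -1, -0.008, 0, 0, 0, -1, -0.008, 0, 0, 0, -1, -0.008, 0, 0, 0, -1, -0.008, 0, 0, 0, -1, -0.008, 0, 0, 0, -1, -0.008, 0, 0, 0, -1, 0, 0, 0, 0])

```text
time: 10.98
position: [0.5518, 0.1624, 0.3089]
tool_rot: [0.555, 0.832, -0.001, 0.0]
ft_force: [1.3, 0.2, -0.5]
grip_width: 0.0003
grip_force: 0.0
```

arm_command(deltas=[-1, -0.008, 0, 0, 0, -1, -0.008, 0, 0.001, 0, -1, -0.008, 0, 0.001, 0, -1, -0.008, 0, 0.001, 0, -1, -0.008, 0, 0.001, 0, -1, -0.008, 0, 0.002, 0, -1, -0.008, 0, 0.002, 0, -1, -0.008, 0, 0.002, 0, -1, -0.008, 0, 0.003, 0, -1, -0.008, 0, 0.003, 0, -1, -0.008, 0, 0.003, 0, -1, -0.006, 0, 0.004, 0])

```text
time: 12.48
position: [0.588, 0.0763, 0.2861]
tool_rot: [0.555, 0.832, -0.0, 0.0]
ft_force: [-1.5, 1.4, 4.0]
grip_width: 0.0005
grip_force: 1.7
```

```bash
cat > lid.py <<'E'
from h import *
import sys
o=status.get_obs(); C=np.array([.596,.0425]); ex=np.array([.923,.385]); ey=np.array([-.385,.923])
print(o['position'],'ty',(o['position'][:2]-C)@ey,'f',o['ft_force'])
p,d,c=grab('scene',sys.argv[1]);X=cloud(d,c);hsv=cv2.cvtColor(p,cv2.COLOR_RGB2HSV)
red=((hsv[...,0]<8)|(hsv[...,0]>172))&(hsv[...,1]>140)&(d>0)
ty=(X[...,:2]-C)@ey;tx=(X[...,:2]-C)@ex
m=red&(X[...,2]>.124)&(abs(tx)<.16)&(ty>-.14)&(ty<.2)
k=np.polyfit(ty[m],X[...,2][m],1)if m.sum()>20 else 0
print(m.sum(),'slope angle',np.arctan(-k[0]),'ty/z range',np.percentile(ty[m],[2,98]),np.percentile(X[...,2][m],[2,50,98]))
E
python3 lid.py s4
```

```text
[0.58796275 0.07630128 0.2861251 ] ty 0.03429292004845794 f [-1.51567009  1.43700118  4.02990433]
10138 slope angle 1.0539215801789399 ty/z range [0.00090969 0.10985355] [0.13031783 0.23076732 0.35942241]
```

The lid is at about 60°, as planned. Continuing the arc.

arm_command(deltas=[-1, -0.007, 0, 0.004, 0, -1, -0.007, 0, 0.004, 0, -1, -0.007, 0, 0.005, 0, -1, -0.006, 0, 0.005, 0, -1, -0.006, 0, 0.005, 0, -1, -0.006, 0, 0.005, 0, -1, -0.006, 0, 0.006, 0, -1, -0.006, 0, 0.006, 0, -1, -0.005, 0, 0.006, 0, -1, -0.005, 0, 0.006, 0, -1, -0.005, 0, 0.007, 0, -1, -0.004, 0, 0.007, 0])

```text
time: 14.02
position: [0.6145, 0.0121, 0.2198]
tool_rot: [0.555, 0.832, -0.0, -0.0]
ft_force: [1.0, 0.0, 3.6]
grip_width: 0.0007
grip_force: 1.1
```

```bash
python3 lid.py s5
```

```text
[0.61446754 0.01207006 0.21980337] ty -0.035196835188410255 f [0.96054317 0.03851106 3.57108795]
11723 slope angle 0.5710711321916465 ty/z range [-0.0741446   0.10623474] [0.12854689 0.18462271 0.29696064]
```

arm_command(deltas=[-1, -0.004, 0, 0.007, 0, -1, -0.004, 0, 0.007, 0, -1, -0.004, 0, 0.007, 0, -1, -0.003, 0, 0.007, 0, -1, -0.003, 0, 0.007, 0, -1, -0.002, 0, 0.007, 0, -1, -0.002, 0, 0.006, 0, -1, -0.001, 0, 0.006, 0, -1, -0.001, 0, 0.006, 0, -1, -0.001, 0, 0.006, 0, -1, 0, 0, 0.005, 0, -1, 0, 0, 0.005, 0])

```text
time: 15.58
position: [0.6247, -0.0108, 0.1443]
tool_rot: [0.555, 0.832, 0.0, 0.001]
ft_force: [0.4, -0.8, 1.6]
grip_width: 0.0004
grip_force: 0.8
```

arm_command(deltas=[-1, 0, 0, 0.004, 0, -1, 0, 0, 0.003, 0, -1, 0, 0, 0.003, 0, -1, 0, 0, 0.003, 0, -1, 0, 0, 0.002, 0, -1, 0, 0, 0, 0])

```text
time: 16.32
position: [0.6235, -0.0103, 0.129]
tool_rot: [0.555, 0.832, -0.0, -0.001]
ft_force: [0.3, -0.4, 0.1]
grip_width: 0.0003
grip_force: 0.3
```

```bash
python3 lid.py s6
```

```text
[ 0.62348875 -0.01034299  0.12896378] ty -0.05935725039908414 f [ 0.3033241  -0.4234509   0.05519767]
9446 slope angle 0.032568911202613966 ty/z range [-0.10783094  0.10426511] [0.1252613  0.12959589 0.14121965]
```

Nearly shut. I'll press gently until the force shows it is seated.

arm_command(deltas=[-1, 0, 0, 0.002, 0, -1, 0, 0, 0.002, 0, -1, 0, 0, 0.001, 0, -1, 0, 0, 0, 0])

```text
time: 16.88
position: [0.6235, -0.0104, 0.1264]
tool_rot: [0.555, 0.832, -0.0, -0.0]
ft_force: [-4.7, 0.1, 11.8]
grip_width: 0.0006
grip_force: 6.1
```

arm_command(deltas=[-1, 0, 0, -0.01, 0, -1, 0, 0, -0.04, 0, -1, 0, 0, -0.05, 0, -1, 0, 0, -0.06, 0, -1, 0, 0, -0.06, 0, -1, 0, 0, 0, 0, -1, 0, 0, 0, 0])

```text
time: 17.75
position: [0.6234, -0.0104, 0.3439]
tool_rot: [0.555, 0.832, -0.0, -0.001]
ft_force: [-0.6, -0.0, 0.4]
grip_width: 0.0002
grip_force: 0.0
```

```bash
python3 lid.py s7; cp pics/s7.png pics/s7v.png
```

```text
[ 0.62338889 -0.01043813  0.34385398] ty -0.05940661902235909 f [-0.57778736 -0.01070161  0.40813682]
10212 slope angle -0.0005299877839738037 ty/z range [-0.11153082  0.10377907] [0.1247585  0.12794623 0.13070499]
```

View pics/s7v.png

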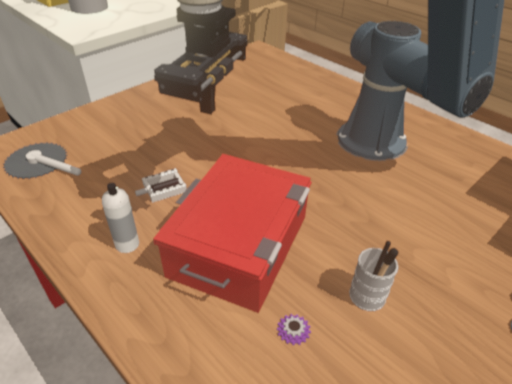

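The lid lies flat: its slope is 0 and its top is at 128 mm. The tin (373,280), can (120,218) and pedal (163,185) have not moved, and the gripper is clear.

```bash
python3 -c "
from rig import order;print(order.hand_in())"
```

```text
the job is handed in; nothing more can be done
None
```

The basket handle is folded down to the -y side below the rim, the lid was then eased fully shut, the tin, can and pedal were left where they stood, and the job is handed in at about 18 s of the 64 s allowed.

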